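# Dial in the carton counts and register them

## Robot

A 6-joint arm with a two-finger parallel gripper is mounted at the origin on the work surface. World frame = base frame: x ahead of the robot, y to its left, z up, the work surface at z = 0. Lengths are in m, angles in rad, forces in N, time in s.
With the tool pointing down it reaches from about 0.225 to 0.725 m from the base axis. Payload 3.1 kg.
Tool frame: the origin (TCP) lies at the very end of the fingers, on their centre line; the grasp point (between the pads) lies 19 mm behind it; z points along the fingers, y is the direction in which the jaws open and shut (so a half turn about z gives the same grasp; the last joint's range is limited). The gripper opens to 85 mm and grips with 20 to 120 N. Pads are 22 mm wide; open, the fingers measure 114 mm over their backs; the gripper's body (76 mm by 85 mm) begins 54 mm behind the grasp point. The pads swing forward as they close: fully open they stand 13 mm farther back than shut.
Start: joints at [-1.306, 0.048, 0.099, 1.622, 0, 1.443], TCP at [0.201, -0.485, 0.231] pointing down, gripper open.
Joint ranges: [-2.91, 2.91], [-0.99, 1.94], [-1.21, 1.42], [-2.12, 2.29], [-1.49, 1.47], [-3.14, 3.14]. Speed limits (rad/s): [2.79, 2.79, 3.14, 3.14, 3.14, 3.14].

## Interface

Orientations are given as a rotation vector (axis times angle).
In Python, from cell import bot, optics gives the robot as it stands.
- The arm moves only by the shell command python3 -m pendant 'ROWS' [FORCE]. ROWS is JSON, one flat list of numbers, 7 for each row, row after row: the finger opening in cm, from 0 to 8.54, then the shift along the tool's x, y, z in cm, then the turn, a rotation vector about the tool's x, y, z in degrees. In form: [jaw, dx, dy, dz, ax, ay, az, jaw, dx, dy, dz, ax, ay, az, ...]. A call has 1 to 20 rows; each row is the pose to reach, as a shift and turn from the pose commanded when the call began, along the tool's axes at that moment; what a row does not reach only later rows make up. A row lasts 1/12 s, in which the tool goes at most 41.7 mm and 7.16 degrees, less where a joint would pass 70% of its speed; a pose out of reach is approached as far as the arm can. A call with a gripper value outside its range is refused whole. The fingers move at their own pace and stop on an object; FORCE is the grip in N (left out, the last holds). Time passes only in rows, so rows that repeat a pose let the fingers close. It gives the time, the measured TCP pose, the force and the opening at its end, in the units of the state.
- bot.observe(): the state, without advancing time (a new reading comes with each control period).
- optics.snapshot(name): name is "side" or "top"; returns a dict with "frame" (400x640x3 uint8, blue, green, red), "fov_y" (degrees; the focal length in pixels is half the picture's height over the tangent of half this angle, whatever the lens; pixels are square), "cx", "cy" (the principal point, pixels), "dist_coeffs" ([k1, k2, p1, p2, k3] as OpenCV has them; the pictures are not rectified), "R" (3x3) and "t" (3): a world point X has camera coordinates R X + t. Camera axes: x right, y down, z forward; pixel columns grow to the right and rows downward; lengths in m; the calibration is good to about 2 mm. A picture is of the moment at which its call begins. There is no depth.
- bot.close_job(): hands the job in, once; it reports no verdict.
The state is a dict: "time": time; "q": joint angles; "joint_vel": joint speeds; "joint_efforts": joint torques, N m; "position": TCP position; "orientation": TCP orientation; "ft_force": force on the tool from outside, world axes, zero at the start; "ft_torque": the same for the moment, N m; "width": finger opening in m.
Only numpy, scipy, OpenCV 4.12 (cv2) and the standard library are available. Lean on these libraries where they do the work, as an engineer would, in place of code of your own. Each camera call takes 0.05 s, during which the arm holds its last target.

## Task

Count the white wrapped packs in the carton standing on each coloured lane mat, and roll the counter's thumbwheel of the same colour until the group of that many pips faces straight up. When all three wheels are right, press the red register key fully down and let it spring back; do not press it before, and leave the things standing around where they are.

Things in the scene. Friction and masses are not known exactly. Their poses are not given: they have to be found in the camera images.
- counter: fixed tally counter: grey base 30 mm high (x +-80, y -155 to +230 mm), three thumbwheels on one level axle (radius 6) between dark end cheeks (14 thick at y +-147, x +-30, 98 mm tall). Origin on the table below the middle of the axle; y along the axle (blue wheel at +y, yellow middle, green -y), x away from the robot, z up. A red key stands on its +y end.
- hub_blue (a point): centre of the white thumbwheel with blue ribs and hub: 70 mm above the table on the axle, at counter y = +80 mm, axes as the counter's. 30 mm wide along the axle, flat sides, rim radius 50, 54 over the ribs; 50 mm free between wheels, 45 mm from outer wheels to cheeks, down to the base but for the axle.
- wheel_blue (a joint): turn of this wheel, rad; growing moves its top away from the robot (counter +x). Rim has groups of 1 to 6 black pips 0.7 rad apart: group n faces straight up at 0.7*(n-1); ribs midway between, rest of rim grey. Stops at -0.3 and 3.8. Even friction (0.06 N m), no clicks; stays where left. Can be pinched across its flat sides near the top and carried round in an arc.
- hub_yellow (a point): centre of the white thumbwheel with yellow ribs and hub: 70 mm above the table on the axle, at counter y = 0 mm, axes as the counter's. 30 mm wide along the axle, flat sides, rim radius 50, 54 over the ribs; 50 mm free between wheels, 45 mm from outer wheels to cheeks, down to the base but for the axle.
- wheel_yellow (a joint): turn of this wheel, rad; growing moves its top away from the robot (counter +x). Rim has groups of 1 to 6 black pips 0.7 rad apart: group n faces straight up at 0.7*(n-1); ribs midway between, rest of rim grey. Stops at -0.3 and 3.8. Even friction (0.06 N m), no clicks; stays where left. Can be pinched across its flat sides near the top and carried round in an arc.
- hub_green (a point): centre of the white thumbwheel with green ribs and hub: 70 mm above the table on the axle, at counter y = -80 mm, axes as the counter's. 30 mm wide along the axle, flat sides, rim radius 50, 54 over the ribs; 50 mm free between wheels, 45 mm from outer wheels to cheeks, down to the base but for the axle.
- wheel_green (a joint): turn of this wheel, rad; growing moves its top away from the robot (counter +x). Rim has groups of 1 to 6 black pips 0.7 rad apart: group n faces straight up at 0.7*(n-1); ribs midway between, rest of rim grey. Stops at -0.3 and 3.8. Even friction (0.06 N m), no clicks; stays where left. Can be pinched across its flat sides near the top and carried round in an arc.
- key_top (a point): middle of the top face of the red round register key, radius 20 mm, on the counter base beyond the +y cheek, in line with the axle, 195 mm from the yellow wheel's centre (counter y = +195 mm), about 52 mm above the table; it is pressed straight down
- key (a joint): travel of the register key, m: 0 up, 0.006 fully down (about 5 N); springs back
- mat_blue: blue lane mat, 170 x 132 x 4 mm, flat on the dark board beyond the counter, fixed; a carton stands on its middle. Which lane colour lies left, middle or right varies. Origin: centre of its underside
- mat_yellow: yellow lane mat, 170 x 132 x 4 mm, flat on the dark board beyond the counter, fixed; a carton stands on its middle. Which lane colour lies left, middle or right varies. Origin: centre of its underside
- mat_green: green lane mat, 170 x 132 x 4 mm, flat on the dark board beyond the counter, fixed; a carton stands on its middle. Which lane colour lies left, middle or right varies. Origin: centre of its underside
- carton_1: open cardboard carton 120 x 120 x 65 mm, fixed, holding 1 upright white film-wrapped pack with a black band (each 100 x 17 x 62 mm, in a row). Stands on one of the three lane mats or on the black spare mat at the right side. Origin: centre of its underside
- carton_2: open cardboard carton 120 x 120 x 65 mm, fixed, holding 2 upright white film-wrapped packs with a black band (each 100 x 17 x 62 mm, in a row). Stands on one of the three lane mats or on the black spare mat at the right side. Origin: centre of its underside
- carton_3: open cardboard carton 120 x 120 x 65 mm, fixed, holding 3 upright white film-wrapped packs with a black band (each 100 x 17 x 62 mm, in a row). Stands on one of the three lane mats or on the black spare mat at the right side. Origin: centre of its underside
- carton_4: open cardboard carton 120 x 120 x 65 mm, fixed, holding 4 upright white film-wrapped packs with a black band (each 100 x 17 x 62 mm, in a row). Stands on one of the three lane mats or on the black spare mat at the right side. Origin: centre of its underside
- carton_5: open cardboard carton 120 x 120 x 65 mm, fixed, holding 5 upright white film-wrapped packs with a black band (each 100 x 17 x 62 mm, in a row). Stands on one of the three lane mats or on the black spare mat at the right side. Origin: centre of its underside
- spray_mid (a point): bystander, loose: clear bottle with blue cap, radius 32, 190 tall mm; point at its centre, half-way up
- tape_mid (a point): bystander, loose: brown tape roll lying flat, outer radius 50, 48 high mm; point at its centre, half-way up
- can_mid (a point): bystander, loose: aluminium can, radius 36, 110 tall mm; point at its centre, half-way up
- pack_mid (a point): bystander, loose: white wrapped pack with black band standing, 85 x 60 x 100 tall mm; point at its centre, half-way up
- cutter_mid (a point): bystander, loose: black and yellow cutter lying flat, 155 long, 18 high mm; point at its centre, half-way up
- gloves_mid (a point): bystander, loose: blue carton, 120 x 160 x 75 high mm; point at its centre, half-way up
Mind the look-alikes: they are no part of the job. Several things have the shape of the mat_yellow; the one meant has the colours described above.

How it is judged:
On the way, in this order (a step that is already met when the one before it is completed fails the run):
1. all three wheels show the counts of their lanes' cartons (((horizontal distance between carton_1 and mat_blue below 0.06 m and value of joint wheel_blue between -0.175 and 0.175 rad) or (horizontal distance between carton_2 and mat_blue below 0.06 m and value of joint wheel_blue between 0.525 and 0.875 rad) or (horizontal distance between carton_3 and mat_blue below 0.06 m and value of joint wheel_blue between 1.225 and 1.575 rad) or (horizontal distance between carton_4 and mat_blue below 0.06 m and value of joint wheel_blue between 1.925 and 2.275 rad) or (horizontal distance between carton_5 and mat_blue below 0.06 m and value of joint wheel_blue between 2.625 and 2.975 rad)) and ((horizontal distance between carton_1 and mat_yellow below 0.06 m and value of joint wheel_yellow between -0.175 and 0.175 rad) or (horizontal distance between carton_2 and mat_yellow below 0.06 m and value of joint wheel_yellow between 0.525 and 0.875 rad) or (horizontal distance between carton_3 and mat_yellow below 0.06 m and value of joint wheel_yellow between 1.225 and 1.575 rad) or (horizontal distance between carton_4 and mat_yellow below 0.06 m and value of joint wheel_yellow between 1.925 and 2.275 rad) or (horizontal distance between carton_5 and mat_yellow below 0.06 m and value of joint wheel_yellow between 2.625 and 2.975 rad)) and ((horizontal distance between carton_1 and mat_green below 0.06 m and value of joint wheel_green between -0.175 and 0.175 rad) or (horizontal distance between carton_2 and mat_green below 0.06 m and value of joint wheel_green between 0.525 and 0.875 rad) or (horizontal distance between carton_3 and mat_green below 0.06 m and value of joint wheel_green between 1.225 and 1.575 rad) or (horizontal distance between carton_4 and mat_green below 0.06 m and value of joint wheel_green between 1.925 and 2.275 rad) or (horizontal distance between carton_5 and mat_green below 0.06 m and value of joint wheel_green between 2.625 and 2.975 rad))), for 0.2 s.
2. the register key is pressed fully down with the wheels right (all of step 1 and value of joint key above 0.0045 m), for 0.05 s.
At the end, for the whole second after the job is handed in: Each wheel is at rest with the pip group equal to the number of packs in the carton on the mat of its colour facing up, within 0.175 rad (10 degrees); the register key has been pressed (4.5 mm or more of its 6 mm) with the wheels right and is up again (under 2 mm) (all of step 1 and value of joint key below 0.002 m and velocity of joint wheel_blue between -0.05 and 0.05 rad/s and velocity of joint wheel_yellow between -0.05 and 0.05 rad/s and velocity of joint wheel_green between -0.05 and 0.05 rad/s); the robot touches nothing.
It fails at once if the register key is pressed while a wheel shows a wrong count (value of joint key above 0.003 m and not (((horizontal distance between carton_1 and mat_blue below 0.06 m and value of joint wheel_blue between -0.175 and 0.175 rad) or (horizontal distance between carton_2 and mat_blue below 0.06 m and value of joint wheel_blue between 0.525 and 0.875 rad) or (horizontal distance between carton_3 and mat_blue below 0.06 m and value of joint wheel_blue between 1.225 and 1.575 rad) or (horizontal distance between carton_4 and mat_blue below 0.06 m and value of joint wheel_blue between 1.925 and 2.275 rad) or (horizontal distance between carton_5 and mat_blue below 0.06 m and value of joint wheel_blue between 2.625 and 2.975 rad)) and ((horizontal distance between carton_1 and mat_yellow below 0.06 m and value of joint wheel_yellow between -0.175 and 0.175 rad) or (horizontal distance between carton_2 and mat_yellow below 0.06 m and value of joint wheel_yellow between 0.525 and 0.875 rad) or (horizontal distance between carton_3 and mat_yellow below 0.06 m and value of joint wheel_yellow between 1.225 and 1.575 rad) or (horizontal distance between carton_4 and mat_yellow below 0.06 m and value of joint wheel_yellow between 1.925 and 2.275 rad) or (horizontal distance between carton_5 and mat_yellow below 0.06 m and value of joint wheel_yellow between 2.625 and 2.975 rad)) and ((horizontal distance between carton_1 and mat_green below 0.06 m and value of joint wheel_green between -0.175 and 0.175 rad) or (horizontal distance between carton_2 and mat_green below 0.06 m and value of joint wheel_green between 0.525 and 0.875 rad) or (horizontal distance between carton_3 and mat_green below 0.06 m and value of joint wheel_green between 1.225 and 1.575 rad) or (horizontal distance between carton_4 and mat_green below 0.06 m and value of joint wheel_green between 1.925 and 2.275 rad) or (horizontal distance between carton_5 and mat_green below 0.06 m and value of joint wheel_green between 2.625 and 2.975 rad)))).
It fails at once if a bystander is pushed more than 30 mm or knocked over (distance of any of spray_mid, tape_mid, can_mid, pack_mid, cutter_mid, gloves_mid from where it was at the start of the episode above 0.03 m or angle between any of spray_mid, tape_mid, can_mid, pack_mid, cutter_mid, gloves_mid's own z axis and vertical above 0.5 rad).
It also fails if it takes over 72 s, if anything falls off the work surface, if the arm or the gripper's body presses on something with over 40 N, if the wrist force passes 120 N, or if a joint passes its speed limit or range.

## Working session

There is one attempt and no reset: what is moved stays moved. The work goes in short steps, Python scripts to look and compute and a shell command to move; the robot and the scene stay as the last step left them, time stands still between calls to the robot, and variables do not carry over. Pictures are saved under pics/ and viewed, and the job is handed in when it is done.

```bash
ls; mkdir -p pics
python3 - <<'E'
from cell import bot, optics
import cv2
s=bot.observe();print(s)
for n in("side","top"):
    d=optics.snapshot(n);cv2.imwrite(f"pics/{n}0.png",d["frame"]);d.pop("frame");print(n,d)
E
```

```text
pics
{'time': 0.0, 'q': array([-1.30577389e+00,  4.87393173e-02,  9.75885215e-02,  1.62199443e+00,
       -1.59069835e-05,  1.44299112e+00]), 'joint_vel': array([-0.00107393, -0.0010717 , -0.00028941, -0.00020305, -0.00076022,
       -0.00049228]), 'joint_efforts': array([-1.70292592e-04, -3.38782203e+01,  3.20015967e+01,  2.01938068e-02,
       -1.84065366e-04,  1.08192947e-05]), 'position': array([ 0.20079084, -0.48442379,  0.23011844]), 'orientation': array([-3.07889117e+00, -6.12635296e-01,  2.77662984e-04]), 'ft_force': array([0.43654281, 0.17119888, 0.41245967]), 'ft_torque': array([-0.02986511,  0.00511144,  0.04536451]), 'width': 0.08547177137645144}
side {'fov_y': 42.113621458419495, 'cx': 325.8265178317567, 'cy': 195.2274012329856, 'dist_coeffs': array([-0.07101669,  0.        ,  0.        ,  0.        ,  0.        ]), 'R': array([[-0.9907971 , -0.13488521, -0.01127328],
       [-0.08793718,  0.70477575, -0.70395894],
       [ 0.10289878, -0.69648914, -0.71015119]]), 't': array([0.54085882, 0.12415091, 1.52513566])}
top {'fov_y': 55.586983319188576, 'cx': 324.2269208382865, 'cy': 200.0570759931634, 'dist_coeffs': array([-0.0650265,  0.       ,  0.       ,  0.       ,  0.       ]), 'R': array([[ 0.00424241, -0.99992045,  0.0118781 ],
       [-0.99003701, -0.00587168, -0.1406849 ],
       [ 0.14074345, -0.01116291, -0.98998317]]), 't': array([-0.04508269,  0.54274939,  1.12775666])}
```

View pics/side0.png

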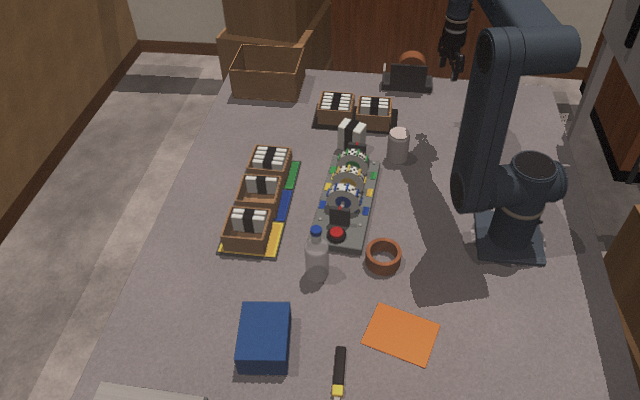

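View pics/top0.png

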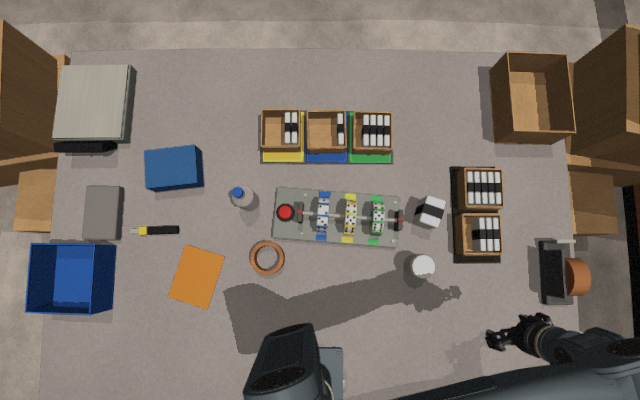

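Run:
```python
import cv2,numpy as np
t=cv2.imread("pics/top0.png");s=cv2.imread("pics/side0.png")
a=cv2.resize(t[100:170,255:400],None,fx=5,fy=5,interpolation=3)
b=cv2.resize(t[180:255,265:410],None,fx=5,fy=5,interpolation=3)
cv2.imwrite("pics/a.png",a);cv2.imwrite("pics/b.png",b)
cv2.imwrite("pics/c.png",cv2.resize(s[110:260,215:385],None,fx=4,fy=4,interpolation=3)[:600])
```

```text
(no output)
```

View pics/a.png

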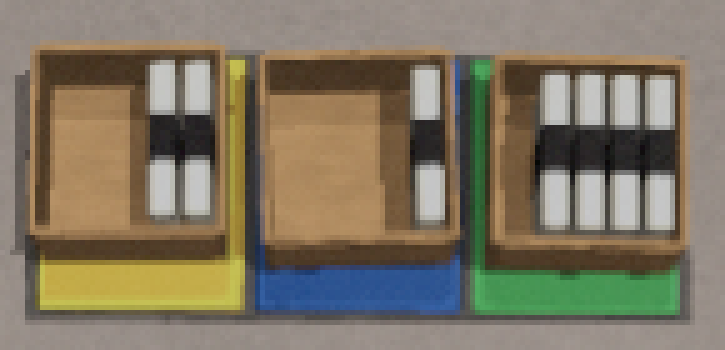

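View pics/b.png

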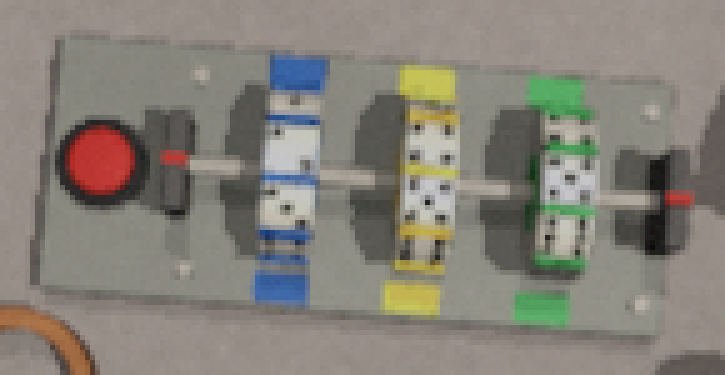

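View pics/c.png

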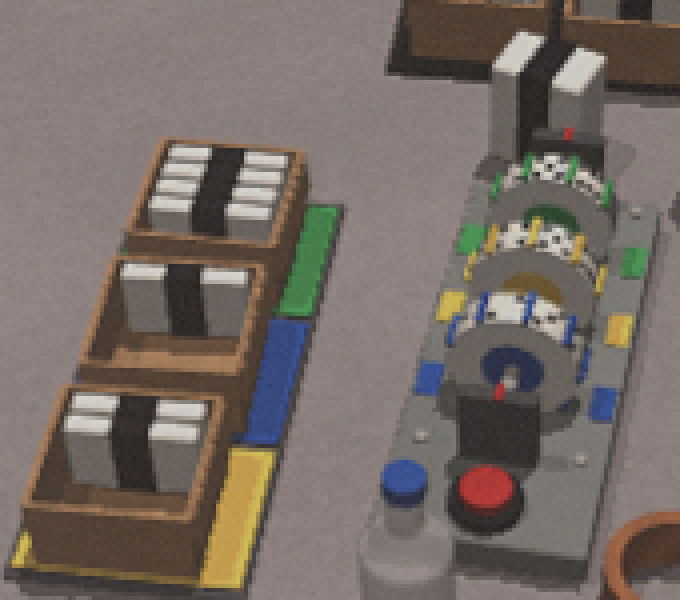

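```bash
cat > h.py <<'E'
import cv2,numpy as np
from cell import bot,optics
def cam(n):
    d=optics.snapshot(n);f=200/np.tan(np.radians(d["fov_y"])/2)
    d["K"]=np.array([[f,0,d["cx"]],[0,f,d["cy"]],[0,0,1]]);d["C"]=-d["R"].T@d["t"];return d
def rays(d,uv):
    u=cv2.undistortPoints(np.array(uv,float).reshape(-1,1,2),d["K"],d["dist_coeffs"]).reshape(-1,2)
    return np.c_[u,np.ones(len(u))]@d["R"]
def plane(d,uv,z):
    v=rays(d,uv);return d["C"]+v*((z-d["C"][2])/v[:,2])[:,None]
def proj(d,X):
    return cv2.projectPoints(np.array(X,float).reshape(-1,3),cv2.Rodrigues(d["R"])[0],d["t"],d["K"],d["dist_coeffs"])[0].reshape(-1,2)
def blobs(d,lo,hi,box,amin=5):
    h=cv2.cvtColor(d["frame"],cv2.COLOR_BGR2HSV);m=cv2.inRange(h,lo,hi)
    k=np.zeros_like(m);x0,y0,x1,y1=box;k[y0:y1,x0:x1]=m[y0:y1,x0:x1]
    n,_,st,c=cv2.connectedComponentsWithStats(k)
    return [(c[i].round(2),st[i].tolist()) for i in range(1,n) if st[i,4]>=amin]
E
python3 - <<'E'
from h import *
t=cam("top");s=cam("side")
B=(265,180,410,255)
for nm,lo,hi in(("red",(0,120,80),(8,255,255)),("blue",(100,120,60),(125,255,255)),("yel",(20,120,90),(32,255,255)),("grn",(50,100,60),(80,255,255))):
    print("top",nm)
    for b in blobs(t,lo,hi,B,4): print(b, [plane(t,b[0],z)[0].round(4)[:2] for z in(.03,.052,.07)])
print("side red",blobs(s,(0,120,80),(8,255,255),(310,140,385,260),3), blobs(s,(170,120,80),(180,255,255),(310,140,385,260),3))
for b in blobs(s,(0,120,80),(8,255,255),(310,140,385,260),3): print([plane(s,b[0],z)[0].round(4)[:2] for z in(.03,.052,.07)])
E
```

```text
top red
(array([284.61, 211.67]), [278, 205, 14, 14, 153]) [array([0.5073, 0.0795]), array([0.5049, 0.0775]), array([0.5029, 0.0758])]
(array([299.5, 211. ]), [297, 210, 6, 3, 14]) [array([0.5097, 0.0337]), array([0.5072, 0.0325]), array([0.5052, 0.0315])]
(array([400.2, 219.2]), [398, 218, 6, 3, 15]) [array([ 0.4858, -0.2775]), array([ 0.4838, -0.2728]), array([ 0.4822, -0.269 ])]
top blue
(array([324.  , 194.42]), [319, 192, 11, 6, 64]) [array([ 0.5619, -0.0416]), array([ 0.5584, -0.0414]), array([ 0.5556, -0.0412])]
(array([323.85, 203.38]), [319, 203, 10, 2, 13]) [array([ 0.5338, -0.0413]), array([ 0.5309, -0.0411]), array([ 0.5285, -0.0409])]
(array([321.5, 215. ]), [318, 215, 8, 1, 8]) [array([ 0.4977, -0.0342]), array([ 0.4954, -0.0341]), array([ 0.4936, -0.0341])]
(array([321.44, 226.61]), [317, 226, 10, 3, 18]) [array([ 0.4619, -0.0342]), array([ 0.4603, -0.0341]), array([ 0.459 , -0.0341])]
(array([318.5, 231. ]), [317, 231, 4, 1, 4]) [array([ 0.4484, -0.0253]), array([ 0.4471, -0.0254]), array([ 0.446 , -0.0254])]
(array([320.5, 237. ]), [316, 235, 10, 5, 50]) [array([ 0.4
[... 1216 characters left out ...]
65, -0.2051]), array([ 0.475 , -0.2023])]
(array([377.08, 232.23]), [372, 232, 10, 2, 13]) [array([ 0.4454, -0.2051]), array([ 0.4441, -0.2018]), array([ 0.4431, -0.1991])]
(array([372.59, 241.06]), [368, 239, 10, 6, 51]) [array([ 0.4183, -0.191 ]), array([ 0.4176, -0.1879]), array([ 0.417 , -0.1854])]
side red [(array([356.5, 143. ]), [356, 142, 2, 3, 6]), (array([339.38, 207.75]), [338, 206, 3, 4, 8]), (array([336.05, 231.59]), [330, 226, 14, 12, 128])] []
[array([ 0.4852, -0.3415]), array([ 0.4833, -0.3148]), array([ 0.4818, -0.293 ])]
[array([ 0.508 , -0.0289]), array([ 0.5057, -0.0082]), array([0.5038, 0.0087])]
[array([0.5064, 0.067 ]), array([0.5042, 0.0858]), array([0.5024, 0.1012])]
```

```bash
cat >> h.py <<'E'
O=np.array([.4900,-.117,0]);YAW=np.radians(-4.45)
EX=np.array([np.cos(YAW),np.sin(YAW),0]);EY=np.array([-np.sin(YAW),np.cos(YAW),0]);EZ=np.array([0,0,1.])
HUB={"blue":O+.08*EY+.07*EZ,"yellow":O+.07*EZ,"green":O-.08*EY+.07*EZ}
COL={"blue":((100,120,60),(125,255,255)),"yellow":((18,120,90),(32,255,255)),"green":((50,100,60),(80,255,255))}
def ribs(d,name,r=.054):
    H=HUB[name];P=proj(d,[H+.015*EY*a+.054*(EX*np.cos(b)+EZ*np.sin(b)) for a in(-1,1) for b in np.linspace(0,np.pi,20)])
    x0,y0=P.min(0).astype(int)-2;x1,y1=P.max(0).astype(int)+3
    out=[]
    for c,st in blobs(d,*COL[name],(x0,y0,x1,y1),4):
        v=rays(d,c)[0];p=d["C"]-H
        a=np.array([v@EX,v@EZ]);b=np.array([p@EX,p@EZ])
        q=np.roots([a@a,2*a@b,b@b-r*r])
        if np.iscomplex(q).any(): out.append((c,st[4],None));continue
        X=p+v*q.min();out.append((c,st[4],round(float(np.arctan2(X@EX,X@EZ)),3),round(float(X@EY)*1000,1)))
    return out
E
python3 - <<'E'
from h import *
for n in("top","side"):
    d=cam(n)
    for w in HUB:
        print(n,w)
        for r in ribs(d,w):print("  ",r)
    if n=="top": cv2.imwrite("pics/d.png",cv2.resize(d["frame"][192:245,312:392],None,fx=10,fy=10,interpolation=2))
E
```

```text
top blue
   (array([324.  , 194.92]), 53, None)
   (array([323.5 , 203.33]), 12, 0.507, -0.1)
   (array([321.5, 215. ]), 8, -0.155, 2.8)
   (array([321.44, 226.61]), 18, -0.832, 0.2)
   (array([318.5, 231. ]), 4, -1.289, 7.8)
top yellow
   (array([349.98, 196.9 ]), 51, None)
   (array([351., 203.]), 17, 0.694, 1.0)
   (array([349.07, 213.6 ]), 15, 0.038, 5.2)
   (array([349.11, 226.05]), 19, -0.641, 1.7)
   (array([348.13, 232.73]), 15, -1.188, 1.5)
top green
   (array([376.33, 200.02]), 49, None)
   (array([379.06, 209.11]), 18, 0.432, 0.2)
   (array([377.62, 221.46]), 13, -0.251, 2.6)
   (array([377.  , 232.29]), 14, -0.916, -0.5)
   (array([372.5, 239. ]), 10, None)
side blue
   (array([335.25, 186.38]), 8, 0.459, 9.6)
   (array([347.14, 186.  ]), 7, -0.196, 5.7)
   (array([357.27, 191.91]), 11, -0.862, 6.1)
   (array([327.4, 193. ]), 5, 0.97, 23.4)
   (array([361. , 199.5]), 4, -1.421, 8.2)
   (array([323.24, 202.82]), 17, 1.201, 54.5)
side yellow
   (array([348.36, 166.45]), 11, 0.022, 2.9)
   (array([337.27, 169.36]), 11, 0.679, 9.4)
   (array([359., 172.]), 13, -0.652, 8.9)
   (array([332.  , 176.25]), 8, 1.043, 27.1)
   (array([364.67, 179.42]), 12, -1.256, 10.1)
   (array([348.3 , 181.04]), 47, -0.187, 64.6)
   (array([329. , 184.5]), 12, 1.146, 59.1)
side green
   (array([346.38, 151.25]), 8, 0.396, 9.9)
   (array([357.67, 151.5 ]), 6, -0.269, 6.6)
   (array([338.67, 156.17]), 6, 0.949, 16.8)
   (array([366.57, 158.57]), 7, -0.95, 10.6)
   (array([334.2, 167.9]), 10, 1.108, 65.5)
```

View pics/d.png

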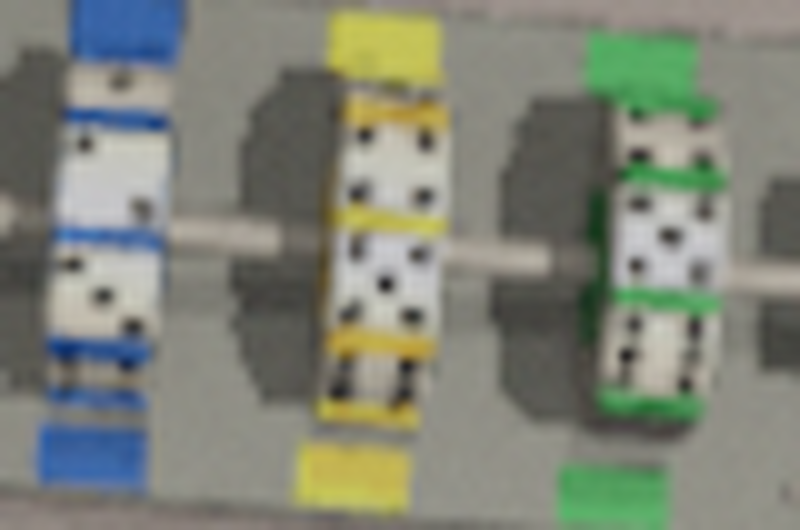

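```bash
cat >> h.py <<'E'
from scipy.spatial.transform import Rotation as Ro
def rel(p,phi):
    s=bot.observe();R=Ro.from_rotvec(s["orientation"])
    T=Ro.from_matrix(np.c_[-EX,EY,-EZ]);T=Ro.from_rotvec(phi*EY)*T
    print("pos",s["position"].round(4),"t",s["time"],"q",s["q"].round(2),"w",s["width"])
    print("shift cm",(R.inv().apply(p-s["position"])*100).round(2),"turn",np.degrees((R.inv()*T).as_rotvec()).round(2))
def at(w,phi,r): return HUB[w]+r*(EX*np.sin(phi)+EZ*np.cos(phi))
E
python3 - <<'E'
from h import *
rel(at("green",.4,.11)+.06*EZ,0)
E
```

```text
pos [ 0.2009 -0.4848  0.2308] t 0.3 q [-1.31  0.05  0.1   1.62  0.    1.44] w 0.08539233064464022
shift cm [ 4.098e+01 -1.384e+01 -3.000e-02] turn [-1.0000e-02 -7.0000e-02 -1.5304e+02]
```

```bash
python3 -m pendant '[5,10,-3.5,0,0,0,-36, 5,20,-7,0,0,0,-72, 5,30,-10,0,0,0,-100, 5,41,-13.8,0,0,0,-153, 5,41,-13.8,0,0,0,-153, 5,41,-13.8,0,0,0,-153, 5,41,-13.8,0,0,0,-153, 5,41,-13.8,0,0,0,-153, 5,41,-13.8,0,0,0,-153, 5,41,-13.8,0,0,0,-153, 5,41,-13.8,0,0,0,-153, 5,41,-13.8,0,0,0,-153, 5,41,-13.8,0,0,0,-153, 5,41,-13.8,0,0,0,-153, 5,41,-13.8,0,0,0,-153, 5,41,-13.8,0,0,0,-153, 5,41,-13.8,0,0,0,-153, 5,41,-13.8,0,0,0,-153, 5,41,-13.8,0,0,0,-153, 5,41,-13.8,0,0,0,-153]' 30
python3 - <<'E'
from h import *
rel(at("green",.4,.10),.4)
E
```

```text
time: 1.97
position: [0.5268, -0.2005, 0.2311]
orientation: [-0.38, -3.118, -0.0]
ft_force: [-0.6, 0.3, 0.7]
width: 0.0504
pos [ 0.5268 -0.2005  0.2311] t 1.9667 q [-0.48  0.15  0.21  1.63 -0.   -0.24] w 0.050375072598930114
shift cm [ 0.43 -0.03  6.9 ] turn [ 1.89 22.85 -9.32]
```

```bash
python3 -m pendant '[5,0.4,0,6.9,1.9,22.9,-9.3, 5,0.4,0,6.9,1.9,22.9,-9.3, 5,0.4,0,6.9,1.9,22.9,-9.3, 5,0.4,0,6.9,1.9,22.9,-9.3, 5,0.4,0,6.9,1.9,22.9,-9.3, 5,0.4,0,6.9,1.9,22.9,-9.3]'
python3 - <<'E'
from h import *
rel(at("green",.4,.018),.4)
c=cam("top")["frame"];cv2.imwrite("pics/e.png",cv2.resize(c[170:290,260:460],None,fx=4,fy=4))
c=cam("side")["frame"];cv2.imwrite("pics/f.png",cv2.resize(c[50:270,250:470],None,fx=2.7,fy=2.7))
E
```

```text
time: 2.47
position: [0.5234, -0.1995, 0.1603]
orientation: [-0.115, -2.737, -0.025]
ft_force: [-0.6, 0.4, 0.9]
width: 0.0497
pos [ 0.5234 -0.1995  0.1603] t 2.4667 q [-0.41  0.59  0.56  1.93 -0.13 -0.3 ] w 0.04971730465977599
shift cm [ 0.12 -0.07  8.06] turn [ 0.19 -0.14 -0.33]
```

View pics/e.png

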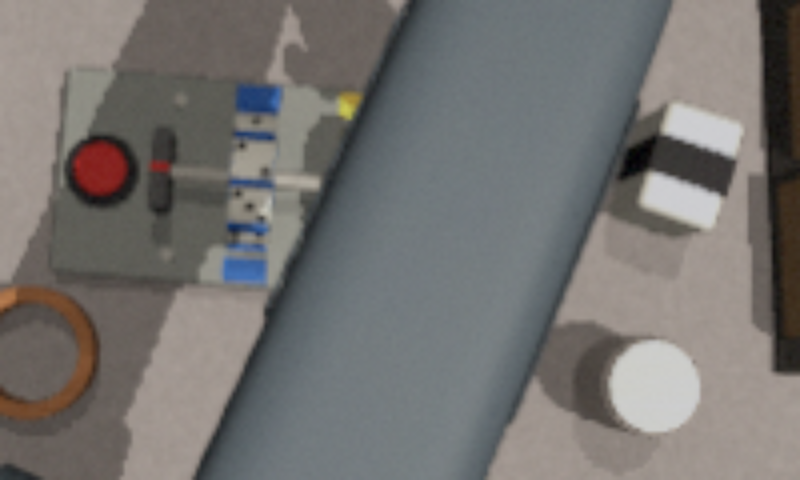

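View pics/f.png

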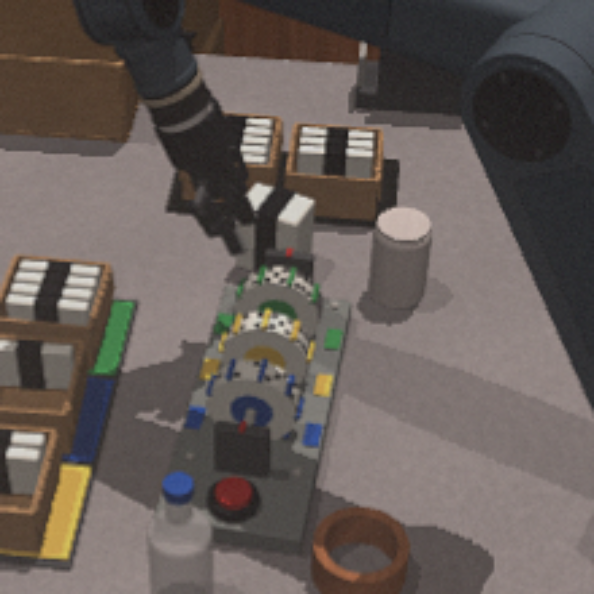

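Side view: the gripper leans over the green wheel (~235,245 in the crop), clear of the pack and can. I'll go straight in along the tool axis.

```bash
python3 -m pendant '[5,0.1,0,3,0,0,0, 5,0.1,-0.1,6,0,0,0, 5,0.1,-0.1,8,0,0,0, 5,0.1,-0.1,8,0,0,0, 5,0.1,-0.1,8,0,0,0, 2,0.1,-0.1,8,0,0,0, 2,0.1,-0.1,8,0,0,0, 2,0.1,-0.1,8,0,0,0, 2,0.1,-0.1,8,0,0,0, 2,0.1,-0.1,8,0,0,0, 2,0.1,-0.1,8,0,0,0, 2,0.1,-0.1,8,0,0,0]' 30
python3 - <<'E'
from h import *
s=bot.observe();print(s["ft_force"],s["ft_torque"],s["width"])
rel(at("green",-.37,.018),-.37)
E
```

```text
time: 3.57
position: [0.493, -0.194, 0.093]
orientation: [-0.114, -2.744, -0.033]
ft_force: [0.0, 10.0, 4.7]
width: 0.029
[ 0.03836399 10.04770597  4.69012065] [ 2.03189378  0.08493349 -0.74076148] 0.028984292505102
pos [ 0.493 -0.194  0.093] t 3.5667 q [-0.43  0.5   0.31  1.75 -0.12 -0.32] w 0.028984292505102
shift cm [ 1.19 -0.37  1.17] turn [  0.42 -43.86  -0.38]
```

```bash
python3 -m pendant '[2,0,0.3,-0.5,0,0,0, 2,0,0.3,-0.5,0,0,0, 2,0,0.3,-0.5,0,0,0]'
python3 - <<'E'
from h import *
s=bot.observe();print(s["ft_force"],s["ft_torque"],s["width"])
rel(at("green",-.37,.023),-.37)
E
```

```text
time: 3.82
position: [0.4931, -0.1938, 0.0931]
orientation: [-0.114, -2.738, -0.027]
ft_force: [-3.1, 2.8, -10.3]
width: 0.0295
[ -3.14008636   2.76591998 -10.30485828] [ 0.6946212  -0.61445604 -0.07892013] 0.0294529413008125
pos [ 0.4931 -0.1938  0.0931] t 3.8167 q [-0.42  0.51  0.32  1.76 -0.13 -0.32] w 0.0294529413008125
shift cm [ 1.53 -0.37  0.83] turn [  0.16 -44.21  -0.37]
```

```bash
python3 -m pendant '[2,0,0,0.2,0,0,0, 2,0.26,0,0.22,0,-7,0, 2,0.51,0,0.26,0,-14,0, 2,0.75,0,0.34,0,-21,0, 2,0.99,0,0.45,0,-28,0, 2,1.2,0,0.58,0,-35,0, 2,1.35,0,0.69,0,-40,0, 2,1.47,0,0.8,0,-44.5,0, 2,1.47,0,0.8,0,-44.5,0, 2,1.47,0,0.8,0,-44.5,0, 2,1.47,0,0.8,0,-44.5,0]' 30
python3 - <<'E'
from h import *
s=bot.observe();print(s["ft_force"],s["ft_torque"],s["width"])
rel(at("green",-.37,.023),-.37)
c=cam("side");cv2.imwrite("pics/g.png",cv2.resize(c["frame"][100:240,290:400],None,fx=4,fy=4,interpolation=2))
print(ribs(c,"green"))
E
```

```text
time: 4.73
position: [0.4744, -0.1926, 0.0885]
orientation: [0.117, 2.767, -0.02]
ft_force: [9.5, -0.7, -21.3]
width: 0.0293
[  9.5214091   -0.67598823 -21.32851229] [-0.06454163 -0.03972347  0.33802321] 0.029347282662889135
pos [ 0.4744 -0.1926  0.0885] t 4.7333 q [-0.64 -0.35 -0.59  1.01  0.19 -0.52] w 0.029347282662889135
shift cm [-0.24 -0.34 -0.22] turn [-0.08  0.15 -0.37]
[(array([347.62, 150.5 ]), 8, 0.329, 7.0), (array([339.17, 155.5 ]), 6, 0.909, 15.3), (array([334., 168.]), 9, 1.15, 63.9)]
```

View pics/g.png

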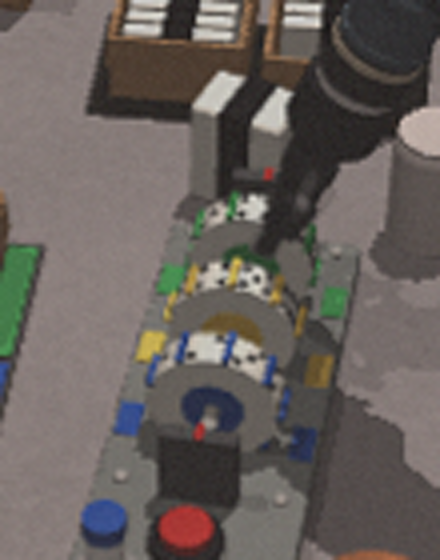

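```bash
sed -i 's/O=np.array(\[.4900,-.117,0\])/O=np.array([.4900,-.1145,0])/' h.py
python3 -m pendant '[5,0,0,0,0,0,0, 5,0,0,0,0,0,0, 5,0,0,0,0,0,0, 5,0,0,0,0,0,0, 5,0,0,-3,0,0,0, 5,0,0,-6,0,0,0, 5,0,0,-9,0,0,0, 5,0,0,-12,0,0,0, 5,0,0,-12,0,0,0, 5,0,0,-12,0,0,0]'
python3 - <<'E'
from h import *
for n in("top","side"):
  c=cam(n);cv2.imwrite(f"pics/h{n}.png",cv2.resize(c["frame"][120:240,290:400],None,fx=4,fy=4,interpolation=2))
  print(ribs(c,"green"))
rel(at("yellow",.45,.10),.45)
E
```

```text
time: 5.62
position: [0.434, -0.1917, 0.2085]
orientation: [0.116, 2.757, -0.03]
ft_force: [0.5, -0.0, 0.1]
width: 0.0499
[(array([376.19, 200.21]), 53, None), (array([378.64, 210.5 ]), 14, 0.349, -1.1), (array([378.5, 223. ]), 10, -0.325, -2.9), (array([378.83, 233.33]), 6, -0.985, -8.9)]
[(array([347.62, 150.5 ]), 8, 0.333, 4.5), (array([359. , 152.5]), 6, -0.355, 6.4), (array([339.17, 155.5 ]), 6, 0.917, 12.5), (array([334., 168.]), 9, 1.168, 60.4)]
pos [ 0.4328 -0.1903  0.2041] t 5.7167 q [-0.7  -0.48 -0.45  1.29  0.21 -0.58] w 0.04967472690286501
shift cm [-7.13  8.07  7.55] turn [-0.05 47.37 -0.41]
```

View pics/hside.png

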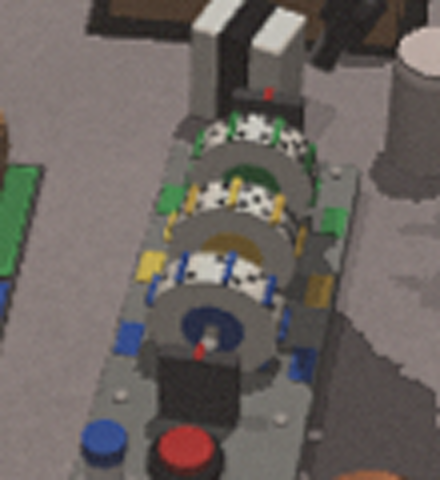

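View pics/htop.png

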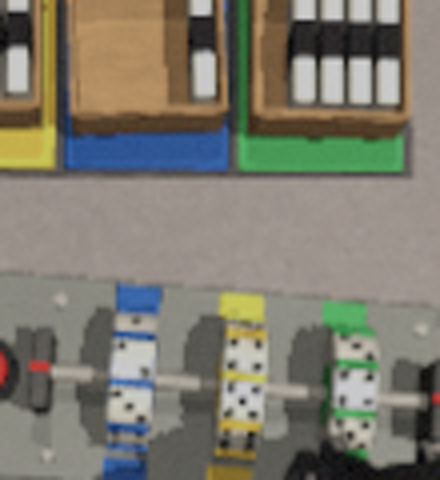

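```bash
python3 -m pendant '[5,-3,4,2,0,14,0, 5,-6,8.1,5,0,30,0, 5,-7.1,8.1,7.5,0,47.4,-0.4, 5,-7.1,8.1,7.5,0,47.4,-0.4, 5,-7.1,8.1,7.5,0,47.4,-0.4, 5,-7.1,8.1,7.5,0,47.4,-0.4, 5,-7.1,8.1,7.5,0,47.4,-0.4, 5,-7.1,8.1,7.5,0,47.4,-0.4, 5,-7.1,8.1,7.5,0,47.4,-0.4, 5,-7.1,8.1,7.5,0,47.4,-0.4]'
python3 - <<'E'
from h import *
rel(at("yellow",.45,.022),.45)
E
```

```text
time: 6.55
position: [0.5321, -0.1168, 0.1582]
orientation: [-0.103, -2.685, -0.025]
ft_force: [-0.8, -0.4, 1.4]
width: 0.0502
pos [ 0.5321 -0.1168  0.1582] t 6.55 q [-0.29  0.61  0.57  1.98 -0.09 -0.19] w 0.05023264488101759
shift cm [-0.07 -0.1   7.57] turn [ 0.02 -0.25  0.05]
```

```bash
python3 -m pendant '[5,0,0,3,0,0,0, 5,0,-0.1,6,0,0,0, 5,0,-0.1,7.5,0,0,0, 5,0,-0.1,7.5,0,0,0, 5,0,-0.1,7.5,0,0,0]' 30
python3 - <<'E'
from h import *
s=bot.observe();print(s["ft_force"],s["position"])
rel(at("yellow",.45,.022),.45)
E
python3 -m pendant '[2,0,0,0,0,0,0, 2,0,0,0,0,0,0, 2,0,0,0,0,0,0, 2,0,0,0,0,0,0, 2,0,0,0,0,0,0, 2,0,0,0,0,0,0]' 30
python3 - <<'E'
from h import *
s=bot.observe();print(s["ft_force"],s["width"])
rel(at("yellow",-.45,.022),-.45)
E
```

```text
time: 6.97
position: [0.4991, -0.1155, 0.0964]
orientation: [-0.105, -2.694, -0.022]
ft_force: [0.2, 0.2, 0.4]
width: 0.0498
[0.15260287 0.20831434 0.36488334] [ 0.4991051  -0.11552063  0.09638636]
pos [ 0.4991 -0.1155  0.0964] t 6.9667 q [-0.3   0.52  0.32  1.81 -0.1  -0.2 ] w 0.049803072518083365
shift cm [-0.32  0.03  0.58] turn [-0.05  0.24 -0.04]
time: 7.47
position: [0.5018, -0.1144, 0.0965]
orientation: [-0.104, -2.694, -0.026]
ft_force: [1.2, 4.3, 8.6]
width: 0.0295
[1.23628587 4.32682282 8.58749282] 0.029549307530320798
pos [ 0.5018 -0.1144  0.0965] t 7.4667 q [-0.3   0.53  0.33  1.81 -0.09 -0.2 ] w 0.029549307530320798
shift cm [ 1.63 -0.1   1.52] turn [  0.11 -51.32   0.  ]
```

```bash
python3 -m pendant '[2,0,0.1,-0.3,0,0,0, 2,0.3,0.1,-0.28,0,-7,0, 2,0.6,0.1,-0.23,0,-14,0, 2,0.9,0.1,-0.13,0,-21,0, 2,1.17,0.1,0,0,-28,0, 2,1.43,0.1,0.15,0,-35,0, 2,1.67,0.1,0.34,0,-42,0, 2,1.94,0.1,0.63,0,-51,0, 2,1.94,0.1,0.63,0,-51,0, 2,1.94,0.1,0.63,0,-51,0, 2,1.94,0.1,0.63,0,-51,0]' 30
python3 -m pendant '[5,0,0,0,0,0,0, 5,0,0,0,0,0,0, 5,0,0,0,0,0,0, 5,0,0,0,0,0,0, 5,0,0,-3,0,0,0, 5,0,0,-6,0,0,0, 5,0,0,-9,0,0,0, 5,0,0,-12,0,0,0, 5,0,0,-12,0,0,0, 5,0,0,-12,0,0,0]'
python3 - <<'E'
from h import *
for n in("top","side"):
  c=cam(n);cv2.imwrite(f"pics/i{n}.png",cv2.resize(c["frame"][120:240,290:400],None,fx=4,fy=4,interpolation=2))
  print(ribs(c,"yellow"))
rel(at("yellow",.45,.10),.45)
E
```

```text
time: 8.38
position: [0.475, -0.1123, 0.0884]
orientation: [0.108, 2.71, -0.023]
ft_force: [7.9, -2.9, -20.7]
width: 0.0291
time: 9.22
position: [0.4308, -0.1103, 0.2088]
orientation: [0.104, 2.694, -0.029]
ft_force: [0.1, -0.4, -1.0]
width: 0.0497
[(array([349.95, 197.31]), 59, None), (array([351.81, 206.25]), 16, 0.474, -4.0), (array([349.85, 218.23]), 13, -0.197, -0.5), (array([348.95, 229.19]), 21, -0.849, -1.5), (array([348.09, 233.45]), 11, -1.279, -1.3)]
[(array([340.79, 168.  ]), 14, 0.45, 5.9), (array([352.56, 168.11]), 9, -0.227, 3.7), (array([333.27, 173.09]), 11, 1.002, 12.0), (array([362.  , 174.23]), 13, -0.886, 5.0), (array([348.25, 181.1 ]), 48, -0.182, 62.5), (array([365., 182.]), 5, -1.387, 11.5), (array([329.25, 184.75]), 16, 1.087, 60.4)]
pos [ 0.4294 -0.1092  0.2043] t 9.3167 q [-0.54 -0.67 -0.58  1.26  0.19 -0.42] w 0.04996303033074332
shift cm [-7.56 -0.05  8.44] turn [-3.000e-02  5.097e+01  1.000e-02]
```

View pics/itop.png

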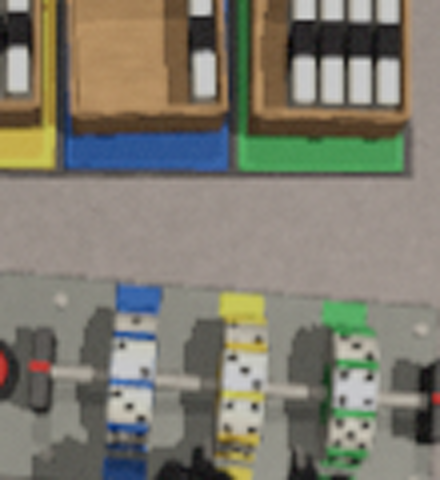

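```bash
python3 -m pendant '[5,-2,0,2,0,10,0, 5,-5,0,5,0,25,0, 5,-7.6,0,8.4,0,51,0, 5,-7.6,0,8.4,0,51,0, 5,-7.6,0,8.4,0,51,0, 5,-7.6,0,8.4,0,51,0, 5,-7.6,0,8.4,0,51,0, 5,-7.6,0,8.4,0,51,0, 5,-7.6,0,8.4,0,51,0, 5,-7.6,0,8.4,0,51,0]'
python3 - <<'E'
from h import *
rel(at("yellow",.45,.022),.45)
E
```

```text
time: 10.15
position: [0.5333, -0.1165, 0.1514]
orientation: [-0.101, -2.675, -0.028]
ft_force: [-0.9, 0.4, -0.8]
width: 0.05
pos [ 0.5333 -0.1165  0.1514] t 10.15 q [-0.29  0.63  0.58  1.98 -0.09 -0.19] w 0.049962464398550226
shift cm [ 0.26 -0.15  7.02] turn [ 0.12 -0.86  0.14]
```

```bash
python3 -m pendant '[5,0.1,0,3,0,0,0, 5,0.2,-0.1,5.5,0,0,0, 5,0.2,-0.1,6.7,0,0,0, 5,0.2,-0.1,6.7,0,0,0, 5,0.2,-0.1,6.7,0,0,0, 5,0.2,-0.1,6.7,0,0,0, 2,0.2,-0.1,6.7,0,0,0, 2,0.2,-0.1,6.7,0,0,0, 2,0.2,-0.1,6.7,0,0,0, 2,0.2,-0.1,6.7,0,0,0, 2,0.2,-0.1,6.7,0,0,0, 2,0.2,-0.1,6.7,0,0,0]' 30
python3 - <<'E'
from h import *
s=bot.observe();print(s["ft_force"],s["width"])
rel(at("yellow",-.37,.025),-.37)
E
```

```text
time: 11.15
position: [0.5037, -0.1146, 0.1026]
orientation: [-0.104, -2.692, -0.027]
ft_force: [2.2, 4.7, 5.5]
width: 0.0293
[2.20750814 4.70762657 5.4773611 ] 0.029344511564780754
pos [ 0.5037 -0.1146  0.1026] t 11.15 q [-0.3   0.53  0.35  1.83 -0.09 -0.2 ] w 0.029344511564780754
shift cm [ 1.65 -0.1   1.82] turn [  0.12 -46.83   0.  ]
```

```bash
python3 -m pendant '[2,0,0.1,-0.5,0,0,0, 2,0.38,0.1,-0.48,0,-7,0, 2,0.75,0.1,-0.41,0,-14,0, 2,1.11,0.1,-0.29,0,-21,0, 2,1.46,0.1,-0.14,0,-28,0, 2,1.78,0.1,0.06,0,-35,0, 2,2.03,0.1,0.26,0,-41,0, 2,2.25,0.1,0.47,0,-46.5,0, 2,2.25,0.1,0.47,0,-46.5,0, 2,2.25,0.1,0.47,0,-46.5,0, 2,2.25,0.1,0.47,0,-46.5,0]' 30
python3 -m pendant '[5,0,0,0,0,0,0, 5,0,0,0,0,0,0, 5,0,0,0,0,0,0, 5,0,0,0,0,0,0, 5,0,0,-3,0,0,0, 5,0,0,-6,0,0,0, 5,0,0,-9,0,0,0, 5,0,0,-12,0,0,0, 5,0,0,-12,0,0,0, 5,0,0,-12,0,0,0]'
python3 - <<'E'
from h import *
for n in("top","side"):
  c=cam(n);cv2.imwrite(f"pics/j{n}.png",cv2.resize(c["frame"][120:240,290:400],None,fx=4,fy=4,interpolation=2))
  print(ribs(c,"yellow"));print(ribs(c,"blue"))
rel(at("blue",.45,.10),.45)
E
```

```text
time: 12.07
position: [0.4719, -0.112, 0.0947]
orientation: [0.113, 2.799, -0.018]
ft_force: [7.2, -4.2, -27.9]
width: 0.0295
time: 12.9
position: [0.4399, -0.111, 0.2239]
orientation: [0.107, 2.771, -0.025]
ft_force: [0.5, 0.1, 0.2]
width: 0.0496
[(array([350.19, 197.76]), 67, None), (array([350.44, 209.44]), 16, 0.275, -0.5), (array([348.16, 221.58]), 19, -0.384, 3.4), (array([350.22, 231.22]), 9, -1.006, -6.1)]
[(array([324.  , 194.92]), 53, None), (array([323.5 , 203.33]), 12, 0.511, -2.6), (array([322.5, 215.1]), 10, -0.152, -2.6), (array([321.5, 226.5]), 18, -0.819, -2.4), (array([318.5, 231. ]), 4, -1.278, 5.3), (array([324.  , 231.75]), 4, -1.328, -10.9)]
[(array([344.15, 167.46]), 13, 0.248, 5.6), (array([355.7, 169.3]), 10, -0.415, 3.5), (array([334.7, 171.8]), 10, 0.865, 11.8), (array([363.5 , 176.25]), 12, -1.047, 5.3), (array([348.3 , 181.02]), 50, -0.183, 62.1), (array([328.93, 184.86]), 14, 1.153, 57.9)]
[(array([335.25, 186.38]), 8, 0.464, 7.0), (array([347. , 186.5]), 8, -0.192, 5.4), (array([327.4, 193. ]), 5, 0.98, 20.5), (array([356.83, 193.33]), 6, -0.851, 10.1), (array([323.24, 202.82]), 17, 1.227, 50.9)]
pos [ 0.4383 -0.11    0.2193] t 13.0 q [-0.5  -0.55 -0.46  1.32  0.14 -0.39] w 0.05029619087274411
shift cm [-6.82  7.95  8.92] turn [-4.000e-02  4.651e+01  1.000e-02]
```

View pics/jtop.png

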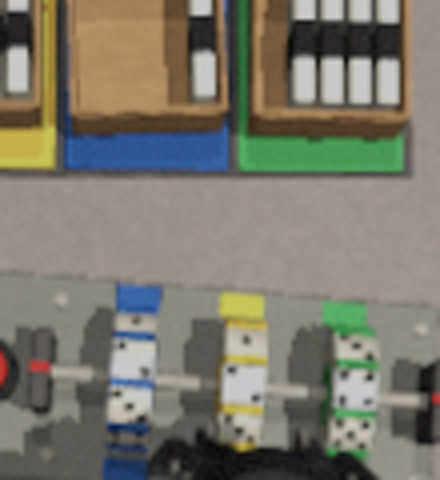

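```bash
python3 -m pendant '[5,-2,4,1,0,10,0, 5,-5,8,4,0,25,0, 5,-6.8,8,8.9,0,46.5,0, 5,-6.8,8,8.9,0,46.5,0, 5,-6.8,8,8.9,0,46.5,0, 5,-6.8,8,8.9,0,46.5,0, 5,-6.8,8,8.9,0,46.5,0, 5,-6.8,8,8.9,0,46.5,0, 5,-6.8,8,8.9,0,46.5,0, 5,-6.8,8,8.9,0,46.5,0]'
python3 - <<'E'
from h import *
rel(at("blue",.45,.022),.45)
E
```

```text
time: 13.83
position: [0.5386, -0.0371, 0.1562]
orientation: [-0.103, -2.684, -0.025]
ft_force: [0.5, 0.3, 0.3]
width: 0.0499
pos [ 0.5386 -0.0371  0.1562] t 13.8333 q [-0.17  0.61  0.56  1.98 -0.04 -0.08] w 0.04987072325331437
shift cm [ 0.03 -0.09  7.41] turn [ 0.01 -0.33  0.04]
```

```bash
python3 -m pendant '[5,0,0,3,0,0,0, 5,0,-0.1,6,0,0,0, 5,0,-0.1,7.3,0,0,0, 5,0,-0.1,7.3,0,0,0, 5,0,-0.1,7.3,0,0,0, 5,0,-0.1,7.3,0,0,0, 2,0,-0.1,7.3,0,0,0, 2,0,-0.1,7.3,0,0,0, 2,0,-0.1,7.3,0,0,0, 2,0,-0.1,7.3,0,0,0, 2,0,-0.1,7.3,0,0,0, 2,0,-0.1,7.3,0,0,0]' 30
python3 - <<'E'
from h import *
s=bot.observe();print(s["ft_force"],s["width"])
rel(at("blue",-.37,.025),-.37)
E
```

```text
time: 14.83
position: [0.5088, -0.0347, 0.096]
orientation: [-0.104, -2.693, -0.027]
ft_force: [2.0, 5.0, 7.2]
width: 0.0292
[1.98517042 4.98914666 7.21169112] 0.02918932671493577
pos [ 0.5088 -0.0347  0.096 ] t 14.8333 q [-0.17  0.52  0.32  1.82 -0.04 -0.09] w 0.02918932671493577
shift cm [ 1.83 -0.1   1.18] turn [  0.14 -46.79  -0.  ]
```

```bash
python3 -m pendant '[2,0,0.1,-0.3,0,0,0, 2,0.3,0.1,-0.28,0,-7,0, 2,0.6,0.1,-0.23,0,-14,0, 2,0.9,0.1,-0.13,0,-21,0, 2,1.17,0.1,0,0,-28,0, 2,1.43,0.1,0.15,0,-35,0, 2,1.67,0.1,0.34,0,-42,0, 2,1.85,0.1,0.52,0,-47.5,0, 2,1.85,0.1,0.52,0,-47.5,0, 2,1.85,0.1,0.52,0,-47.5,0, 2,1.85,0.1,0.52,0,-47.5,0]' 30
python3 -m pendant '[5,0,0,0,0,0,0, 5,0,0,0,0,0,0, 5,0,0,0,0,0,0, 5,0,0,0,0,0,0, 5,0,0,-3,0,0,0, 5,0,0,-6,0,0,0, 5,0,0,-9,0,0,0, 5,0,0,-12,0,0,0, 5,0,0,-12,0,0,0, 5,0,0,-12,0,0,0]'
python3 - <<'E'
from h import *
for n in("top","side"):
  c=cam(n);cv2.imwrite(f"pics/k{n}.png",cv2.resize(c["frame"][120:240,290:400],None,fx=4,fy=4,interpolation=2))
  for w in HUB: print(n,w,[r[2] for r in ribs(c,w)])
rel(np.array([.505,.079,.13]),0)
E
```

```text
time: 15.75
position: [0.482, -0.0326, 0.089]
orientation: [0.109, 2.776, -0.019]
ft_force: [4.1, 0.8, -19.1]
width: 0.0295
time: 16.58
position: [0.4462, -0.0307, 0.2135]
orientation: [0.106, 2.754, -0.023]
ft_force: [0.4, 0.6, 1.2]
width: 0.0504
top blue [None, 0.309, -0.363, -1.005]
top yellow [None, 0.276, -0.384, -1.095]
top green [None, 0.344, -0.325, -1.032, None]
side blue [0.286, -0.397, 1.227]
side yellow [0.252, -0.412, 0.865, -1.054, -0.181, 1.125]
side green [0.328, -0.355, 0.917, None]
pos [ 0.4445 -0.0302  0.209 ] t 16.6833 q [-0.27 -0.6  -0.52  1.28  0.07 -0.18] w 0.04992989159812261
shift cm [-1.9  11.35  9.25] turn [-1.00e-02  2.17e+01  1.00e-02]
```

View pics/ktop.png

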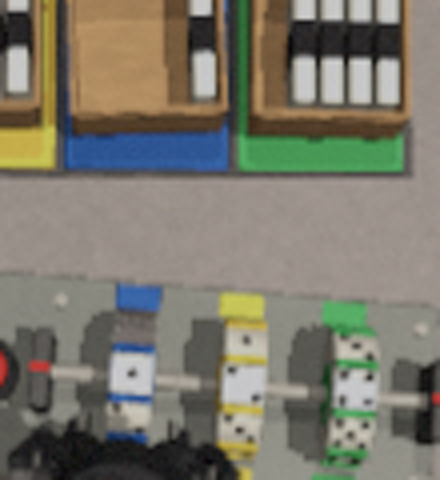

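View pics/kside.png

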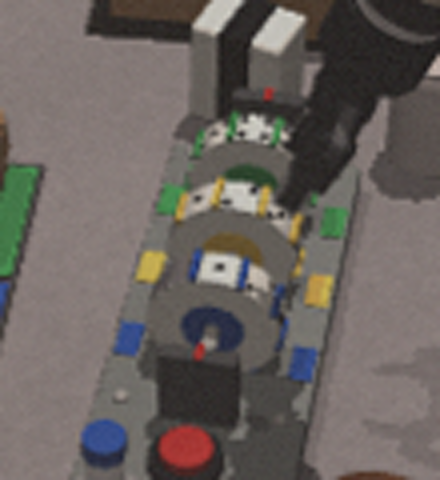

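Run:
```python
from h import *
t=cam("top")
for b in blobs(t,(100,120,60),(125,255,255),(225,175,262,215),6): print("top",b,plane(t,b[0],.185))
s=cam("side")
for b in blobs(s,(100,120,60),(125,255,255),(300,220,335,245),6): print("side",b,plane(s,b[0],.185))
```

```text
top (array([237.04, 191.84]), [232, 187, 11, 11, 90]) [[0.5431347 0.1943717 0.185    ]]
side (array([315.5 , 228.89]), [311, 225, 10, 9, 72]) [[0.54328088 0.19712144 0.185     ]]
```

```bash
python3 -m pendant '[0,0,4,0,0,7,0, 0,0,8,1,0,14,0, 0,-1.9,10.8,5,0,21.7,0, 0,-1.9,10.8,9.2,0,21.7,0, 0,-1.9,10.8,9.2,0,21.7,0, 0,-1.9,10.8,9.2,0,21.7,0, 0,-1.9,10.8,9.2,0,21.7,0, 0,-1.9,10.8,9.2,0,21.7,0]'
python3 - <<'E'
from h import *
rel(np.array([.505,.077,.06]),0)
c=cam("side");cv2.imwrite("pics/l.png",cv2.resize(c["frame"][80:280,280:420],None,fx=3,fy=3,interpolation=2))
E
```

```text
time: 17.45
position: [0.5033, 0.0735, 0.1303]
orientation: [-0.122, -3.138, 0.0]
ft_force: [-0.4, -0.2, 0.4]
width: 0.0004
pos [0.5033 0.0735 0.1303] t 17.45 q [ 0.01  0.01 -0.14  1.42  0.    0.09] w 0.00036886035665201536
shift cm [-0.15  0.36  7.03] turn [-0.01 -0.08  0.01]
```

View pics/l.png

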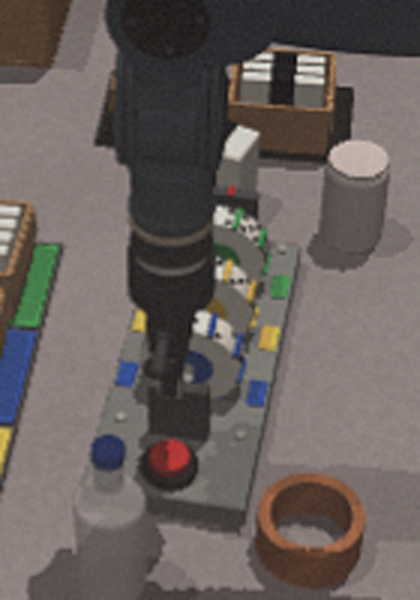

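```bash
python3 -m pendant '[0,-0.1,0.3,3,0,0,0, 0,-0.1,0.3,6,0,0,0, 0,-0.1,0.3,7,0,0,0, 0,-0.1,0.3,7,0,0,0, 0,-0.1,0.3,7,0,0,0, 0,-0.1,0.3,7,0,0,0]'
python3 - <<'E'
from h import *
rel(np.array([.505,.077,.045]),0);print(bot.observe()["ft_force"])
E
```

```text
time: 18.0
position: [0.5066, 0.0764, 0.0627]
orientation: [0.122, 3.136, 0.0]
ft_force: [0.2, 0.0, -0.3]
width: 0.0
pos [0.5066 0.0764 0.0627] t 18.0 q [ 0.02  0.04 -0.24  1.28  0.    0.1 ] w 2.5170320612630467e-05
shift cm [0.17 0.04 1.77] turn [ 0.03  0.2  -0.01]
[ 0.20895977  0.02201313 -0.27426963]
```

```bash
python3 -m pendant '[0,0,0,0.8,0,0,0, 0,0,0,1.4,0,0,0, 0,0,0,1.8,0,0,0, 0,0,0,1.8,0,0,0, 0,0,0,1.8,0,0,0, 0,0,0,1.8,0,0,0]'
```

```text
time: 18.5
position: [0.5076, 0.0766, 0.0459]
orientation: [0.121, 3.134, 0.0]
ft_force: [-2.5, -0.5, 13.1]
width: 0.0002
```

```bash
python3 -m pendant '[0,0,0,0.2,0,0,0, 0,0,0,0.2,0,0,0, 0,0,0,-1,0,0,0, 0,0,0,-4,0,0,0, 0,0,0,-8,0,0,0, 0,0,0,-12,0,0,0, 0,0,0,-15,0,0,0, 0,0,0,-15,0,0,0, 0,0,0,-15,0,0,0]'
python3 - <<'E'
from h import *
print(bot.observe()["ft_force"])
for n in("top","side"):
  c=cam(n);cv2.imwrite(f"pics/m{n}.png",cv2.resize(c["frame"][80:290,220:450],None,fx=2.8,fy=2.8,interpolation=2))
  for w in HUB: print(n,w,[r[2] for r in ribs(c,w)])
E
```

```text
time: 19.25
position: [0.507, 0.0766, 0.1948]
orientation: [0.121, 3.135, 0.001]
ft_force: [0.4, 0.4, -0.2]
width: 0.0002
[ 0.41509323  0.43334982 -0.2405866 ]
top blue [None, 0.309, -0.363, -1.075]
top yellow [None, 0.275, -0.39, -1.097]
top green [None, 0.347, -0.322, -1.021, None]
side blue [-0.397, -1.044, 1.227]
side yellow [0.24, -0.412, -1.054, -0.18]
side green [-0.35, -0.993]
```

View pics/mtop.png

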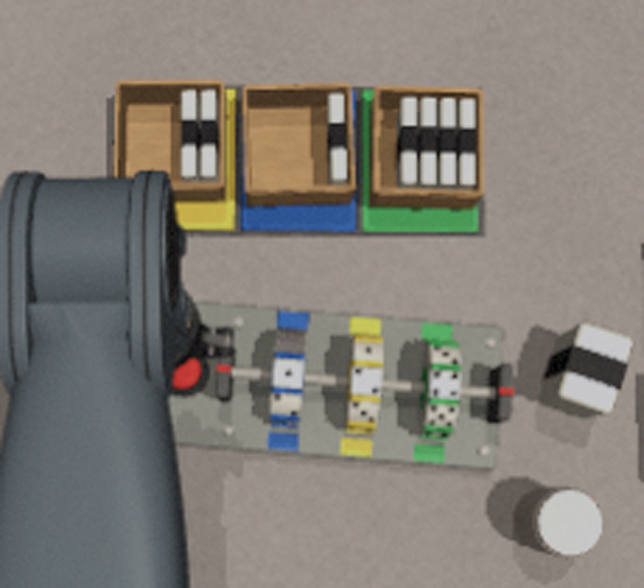

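View pics/mside.png

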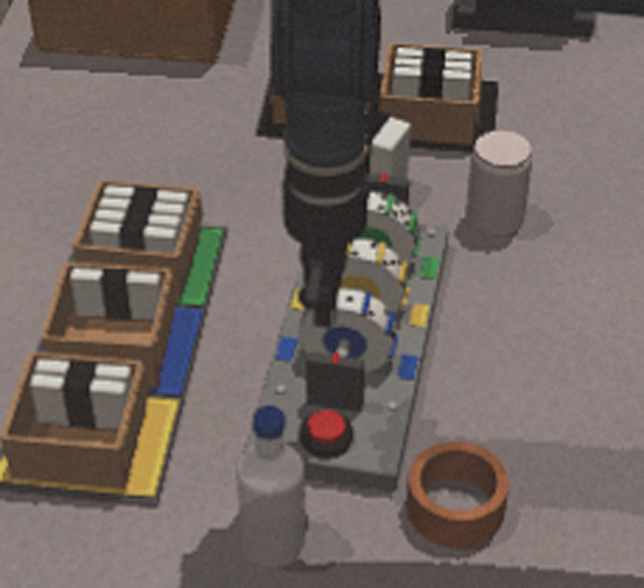

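Both pictures show 1 / 2 / 4 pips up on blue / yellow / green (top crop at 289,372, 366,380 and 444,385). The key is up, the arm is clear, and the bystanders in these crops look undisturbed.

Run:
```python
from cell import bot
print(bot.close_job())
```

```text
the job is handed in; nothing more can be done
None
```

I set the three wheels to the lane counts, pressed the register key and handed the job in at about 19.5 s; no verdict is reported.

- **Counts and wheels:** the cartons hold 1 pack (blue), 2 (yellow) and 4 (green). I pinched each wheel across its sides and carried it round, in two grasps for yellow and one each for green and blue.
- **Wheel accuracy:** the last rib measurements put blue about 0.04 rad, yellow about 0.07 rad and green about 0.01 rad from exact. All are inside the 0.175 rad tolerance, and the two cameras agree to about 0.03 rad.
- **Register key:** I pressed it once, after the wheels were right. The fingers stopped at about z = 0.046 m with 13 N against them, which matches the key's full travel. The last pictures show it up again, with the arm about 14 cm clear and no contact force.
- **Bystanders:** the bottle, tape roll, can and white pack look undisturbed in the last pictures. I did not measure their positions again, and the cutter and blue carton were outside those crops, though the arm never went near them.
- **Disagreements:** the first camera estimate of the counter was about 2–3 mm off in y, shown by where the fingers closed on the green wheel. I corrected it before the other two wheels. The fingers also gripped each wheel several mm farther out from the hub than commanded; I allowed for that, and it did no harm.

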